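# Take the knobbed fence stop off the measuring rail

## Robot

A 6-joint arm with a two-finger parallel gripper is mounted at the origin on a cart in front of the work surface, level with it; the furniture and walls round the work are solid. World frame = base frame: x ahead of the robot, y to its left, z up, the work surface at z = 0. Lengths are in mm, angles in rad, forces in N, time in s.
With the tool pointing down it reaches from about 350 to 775 mm from the base axis. Payload 7.3 kg.
Tool frame: the origin (TCP) lies at the very end of the fingers, on their centre line; the grasp point (between the pads) lies 19 mm behind it (bot.grip_point_offset is the distance from the TCP to the grasp point, in mm); z points along the fingers, y is the line along which they close (so a half turn about z gives the same grasp; the last joint's range is limited). The gripper opens to 92 mm and grips with 3 to 60 N. Pads are 19 mm wide; open, the fingers measure 130 mm over their backs; the gripper's body (75 mm by 190 mm) begins 47 mm behind the grasp point.
Start: joints at [-1.457, 0.342, 1.524, -0, 1.275, -0.146], TCP at [134.888, -507.398, 199.641] pointing down, gripper open.
Joint ranges: [-2.53, 2.53], [-0.77, 2.02], [0.04, 2.7], [-1, 4.14], [0.28, 2.66], [-3.11, 3.11]. Speed limits (rad/s): [2.57, 2.57, 3.14, 3.14, 3.14, 3.14].

## Interface

Orientations are given as [roll, pitch, yaw] about the fixed x, y, z axes, in that order (R = Rz(yaw) Ry(pitch) Rx(roll)).
In Python, from plant import bot gives the robot as it stands. The module is installed in compiled form; this text tells all that it offers.
- The arm moves only by the shell command python3 -m jog 'ROWS' [OPENING]. ROWS is JSON, a list of rows, each a list of 6 numbers: the shift along the tool's x, y, z in mm, then the turn, a rotation vector about the tool's x, y, z in rad. In form: [[dx, dy, dz, rx, ry, rz], ...]. A call has 1 to 12 rows; each row shifts and turns the commanded pose from where the row before left it, along the tool's axes as they then stand; what a row does not reach is not made up. A row lasts 1/10 s, in which the tool goes at most 50 mm and 8.59 degrees, less where a joint would pass 70% of its speed; a pose out of reach is approached as far as the arm can. A call with a gripper value outside its range is refused whole. OPENING is the opening in per cent of the stroke, from 0 (shut) to 100 (fully open), set as the call begins (- or left out, the last holds). The fingers move at their own pace and stop on an object; the grip force is fixed at half the most. Time passes only in rows, so rows that do not move let the fingers close. It gives the time, the measured TCP pose, the force, the opening and the grip force at its end, in the units of the state.
- bot.get_obs(): the state, without advancing time (a new reading comes with each control period).
- bot.capture(name): name is "side" or "top" or "wrist"; returns the picture (420x560x3 uint8, red, green, blue); there is no depth.
- bot.camera_model(name): a dict with "fx", "fy", "cx", "cy" (pixels), "position" and "orientation" of the camera in the world; the wrist camera has in their place "T_tool_cam" (4x4, takes a point from camera to tool coordinates, whose origin is the TCP and whose axes are the flange's). Camera axes: x right, y down, z forward; pixel columns grow to the right and rows downward; lengths in mm; the calibration is good to about 2 mm. The wrist camera is an equidistant fisheye: a pixel r from the principal point sees the ray r / f radians off the axis. A picture is of the moment at which its call begins: read the wrist's pose just before it. camera_model takes no time and is no camera call.
- bot.close_job(): hands the job in; it is judged then, once.
Trained networks look in the newest picture that a camera, given by its name, has taken for a name from the list of things; names that differ only in an ending like _2 or _b are one class to them, and where a whole thing is asked for, a point or a joint stands for the part that bears it (a point fixed in the world has none). Each returns a list of dicts, best first, with "p" (0 to 1); they miss things now and then, are a little off and sometimes report something else, mostly with a low value. They report only what shows in the picture. A call takes as long as a camera call. They do not tell look-alikes from the thing itself.
- bot.outline_of(target, camera): "mask" (420x560 bool, what is visible of it) and "pixel" ([column, row] in pixels, amid what is visible of it).
The state is a dict: "time": time; "joint_positions": joint angles; "dq": joint speeds; "tau": joint torques, N m; "tool_pos": TCP position; "tcp_rot": TCP orientation; "contact_force": force on the tool from outside, world axes, zero at the start; "moment": the same for the moment, N m; "grip_width": finger opening in mm; "finger_force": force on a finger pad.
Only numpy, scipy, OpenCV 4.12 (cv2) and the standard library are available. Lean on these libraries where they do the work, as an engineer would, in place of code of your own. Each camera call takes 0.05 s, during which the arm holds its last target. There are 200 camera calls.

## Task

Take the fence stop with the round knob off the measuring rail: it is captive in the slot, so slide it along to the open end of the rail and lift it off there. Stand it upright in the wooden tray and let go. Leave the thread guide (the carriage with the wire eye) where it is on the rail.

Things in the scene. Friction and masses are not known exactly. Their poses are not given: they have to be found in the camera images.
- stop_knob (a point): Centre of the fence stop's knob: upright black cylinder, 30 mm diameter, 26 mm high; grip it, any yaw. On the rail it is 63 mm above the desk. Below: stem 14 mm thick; wooden block 40 x 34 mm, its top 29 mm under this point; neck 12 mm wide; steel T-foot 36 mm along the slot, 26 mm across, 5 mm thick, its underside 57 mm under this point. About 0.12 kg; stands on its foot; slides easily.
- rail: Aluminium T-track fixed to the desk, 280 x 40 x 18 mm, any heading. Origin on the desk under its middle, x along the slot to the OPEN end, z up. Black cap at -x. Lips up to x = 85 mm hold the foot down (play 3 mm up, 2 mm each side). From 85 to 140 mm only the flat floor, 6 mm above the desk, goes on: a stop centred at x = 105 mm or more (best 113) lifts straight off. Stop starts at x -20 to 30.
- guide_block (a point): Centre of the wooden block of the thread guide, a second carriage in the same slot near the black cap (x about -100 mm on the rail): same block and foot, but topped by a thin steel rod with a wire eye, 87 mm high from its foot. Stays where it is.
- tray_in (a point): Middle of the inner floor (5 mm above the desk) of the square wooden tray, fixed, open above, empty, 130 x 130 mm outside, walls 5 mm thick, rim 22 mm above the desk; x and y along its sides. Behind it, beyond world x = 0.57 m from y = 0.03 to -0.43 m, stands the 285 mm tall sewing machine: carry the stop past in front of it.
There are look-alikes about, which are no part of the job. What is shaped like the part that bears stop_knob but red or yellow is not meant.

How it is judged (in metres and radians):
On the way:
1. the stop has been slid along the slot to the open end of the rail, its foot still down in the track (x of stop_knob in the frame of rail above 0.088 m and y of stop_knob in the frame of rail between -0.02 and 0.02 m and z of stop_knob in the frame of rail below 0.073 m), for 0.02 s.
At the end, for the whole second after the job is handed in: The fence stop stands upright (within about 11 degrees) on the floor of the tray, inside its walls (knob within 56 mm of the tray's middle along each side, no more than 7 mm too high), released; the thread guide is still on the rail within 20 mm of where it was (x of stop_knob in the frame of tray_in between -0.056 and 0.056 m and y of stop_knob in the frame of tray_in between -0.056 and 0.056 m and z of stop_knob in the frame of tray_in below 0.064 m and angle between stop_knob's own z axis and vertical below 0.2 rad and distance of guide_block from where it was at the start of the episode below 0.02 m); the robot touches nothing.
It fails at once if the thread guide is pushed more than 20 mm along or off the rail (distance of guide_block from where it was at the start of the episode above 0.02 m).
It also fails if it takes over 38 s, if anything falls off the work surface, if the arm or the gripper's body presses on something with over 40 N, if the wrist force passes 120 N, or if a joint passes its speed limit or range.

## Working session

There is one attempt and no reset: what is moved stays moved. The work goes in short steps, Python scripts to look and compute and a shell command to move; the robot and the scene stay as the last step left them, time stands still between calls to the robot, and variables do not carry over. Pictures are saved under pics/ and viewed, at most 10 in all, crops included, and the job is handed in when it is done.

```bash
mkdir -p pics; cat > h.py <<'E'
from plant import bot
import numpy as np, cv2
from scipy.spatial.transform import Rotation as R
def ray(cam,px):
    m=bot.camera_model(cam); u=(px[0]-m["cx"])/m["fx"]; v=(px[1]-m["cy"])/m["fy"]
    if cam=="wrist":
        o=bot.get_obs(); T=np.eye(4); T[:3,:3]=R.from_euler('xyz',o["tcp_rot"]).as_matrix(); T[:3,3]=o["tool_pos"]
        T=T@np.array(m["T_tool_cam"]); r=np.hypot(u,v); d=np.array([u*np.sinc(r/np.pi)/1 if r<1e-9 else np.sin(r)*u/r, 0 if r<1e-9 else np.sin(r)*v/r, np.cos(r)])
        return T[:3,3],T[:3,:3]@d
    q=np.array(m["orientation"]); 
    M=q if q.shape==(3,3) else (R.from_euler('xyz',q).as_matrix() if q.size==3 else R.from_quat(q).as_matrix())
    return np.array(m["position"]),M@np.array([u,v,1.])
def atz(cam,px,z):
    p,d=ray(cam,px); return p+d*(z-p[2])/d[2]
E
python3 - <<'E'
from h import *
print(bot.camera_model("top"));print(bot.camera_model("side"));print(bot.get_obs())
for c in("top","side"):
    im=bot.capture(c); cv2.imwrite(f"pics/{c}0.png",im[...,::-1])
    for n,z in(("stop_knob",63),("rail",9),("guide_block",24),("tray_in",15)):
        try:
            for r in bot.outline_of(n,c)[:4]:
                m=r["mask"].astype(np.uint8); print(c,n,round(r["p"],2),np.round(r["pixel"]),m.sum(),cv2.minAreaRect(cv2.findNonZero(m)) if m.any() else 0, np.round(atz(c,r["pixel"],z)))
        except Exception as e: print(c,n,e)
E
```

```text
{'fx': 417.75840905255103, 'fy': 417.75840905255103, 'cx': 279.662757106042, 'cy': 205.25173415750865, 'position': array([380.18274382,  69.62526669, 895.60535774]), 'orientation': array([-2.9831645 , -0.02330105, -1.56415944])}
{'fx': 457.2371121185769, 'fy': 457.2371121185769, 'cx': 279.96707722620386, 'cy': 213.05705848785513, 'position': array([279.87272546, 692.97536835, 654.23087627]), 'orientation': array([-2.27750892, -0.02042311, -2.72599207])}
{'time': 0.0, 'joint_positions': array([-1.45698261e+00,  3.42726291e-01,  1.52502569e+00, -9.59712303e-06,
        1.27539910e+00, -1.45994468e-01]), 'dq': array([ 0.00066499,  0.00046519,  0.00189017, -0.00217141, -0.00126154,
       -0.00142865]), 'tau': array([-2.41495372e-04, -4.31239772e+01, -2.44220835e+01,  7.16014858e-02,
        5.59158681e-02, -1.35685577e-04]), 'tool_pos': array([ 134.83907445, -506.9190574 ,  198.94012084]), 'tcp_rot': array([-3.14004947e+00, -2.17634722e-04,  2.59810814e-01]), 'contact_force': array([-0.4248556 ,  0.62224869, -0.15761988]), 'moment': array([-0.01318481,  0.01997289,  0.03917505]), 'finge
[... 1118 characters left out ...]
282.1598815917969), (25.570907592773438, 37.84679412841797), 13.392498016357422) [530. 241.  63.]
side stop_knob 0.57 [205. 262.] 702 ((205.7110595703125, 260.635986328125), (36.991119384765625, 26.50586700439453), 64.79888153076172) [615. 232.  63.]
side rail 0.91 [235. 311.] 2652 ((244.46559143066406, 297.3974609375), (26.489904403686523, 146.6219940185547), 40.48601150512695) [538. 268.   9.]
side guide_block 0.67 [277. 249.] 516 ((279.5, 247.50001525878906), (23.400854110717773, 39.21223831176758), 18.434947967529297) [528. 113.  24.]
side tray_in 0.8 [357. 177.] 2192 ((355.87066650390625, 177.80172729492188), (66.5723648071289, 40.70499801635742), 23.198591232299805) [ 458. -197.   15.]
```

```bash
python3 - <<'E'
import cv2
a=cv2.imread("pics/top0.png")[100:300,90:470]; cv2.imwrite("pics/topc.png",cv2.resize(a,None,fx=2.1,fy=2.1,interpolation=3))
E
```

```text
(no output)
```

View pics/topc.png

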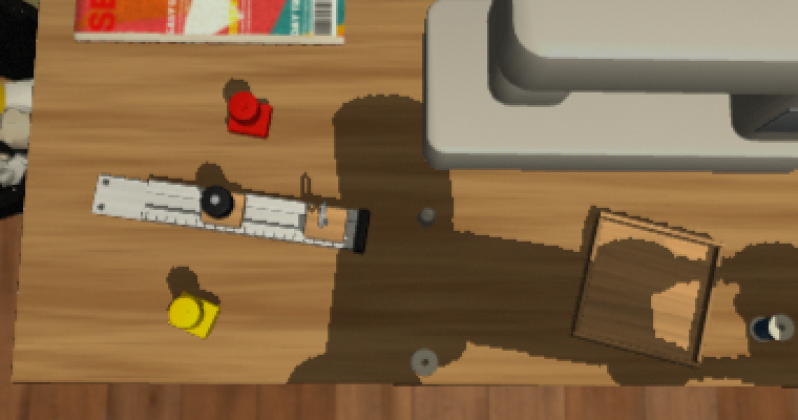

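View pics/side0.png

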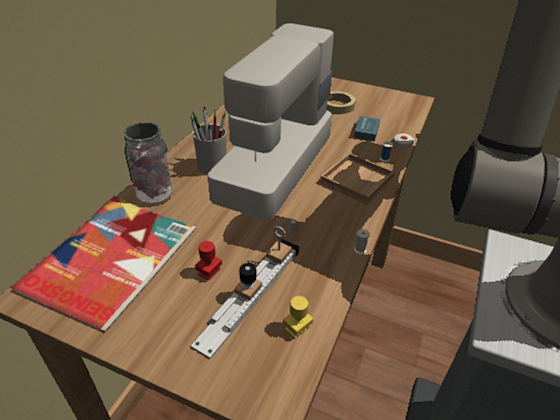

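The black knob is at about px (193,196) in the top view and (248,272) in the side view. In the top view, the open rail end is at about (136,192) and the cap at about (264,210). The red and yellow stops are decoys. The tray is centred near (398,236).

```bash
python3 - <<'E'
from h import *
def tri(a,b):
    A=[];B=[]
    for c,px in(("top",a),("side",b)):
        p,d=ray(c,px); d=d/np.linalg.norm(d); P=np.eye(3)-np.outer(d,d); A.append(P);B.append(P@p)
    return np.linalg.lstsq(np.vstack(A),np.hstack(B),rcond=None)[0]
for c,(x0,y0,x1,y1) in(("top",(180,180,210,212)),("side",(235,258,265,290))):
    im=cv2.imread(f"pics/{c}0.png")[y0:y1,x0:x1]; m=(im.max(2)<60).astype(np.uint8)
    n,l,s,ct=cv2.connectedComponentsWithStats(m); i=1+s[1:,4].argmax(); print(c,s[i],ct[i]+[x0,y0]); k=ct[i]+[x0,y0]
    if c=="top": a=k
print("knob",atz("top",a,68),tri(a,k))
o=atz("top",(136,191.9),6); c=atz("top",(264.5,210),20); d=o-c; print("rail",o,c,np.linalg.norm(d[:2]),np.arctan2(d[1],d[0]), "side open",atz("side",(202,350),6))
cs=[atz("top",(90+x/2.1,100+y/2.1),22) for x,y in((596,208),(719,244),(698,364),(573,335))]
print(np.round(cs),np.mean(cs,0))
E
```

```text
top [  6   8  15  16 172] [193.1744186  195.60465116]
side [  5   3  17  26 298] [247.56040268 274.11073826]
knob [530.35233137 224.73625663  68.        ] [532.40713949 225.99680206  63.02352844]
rail [548.36168073 359.05926684   6.        ] [509.73175417  82.1943699   20.        ] 279.5468518599905 1.432165038184194 side open [550.90565506 357.05140785   6.        ]
[[ 535. -151.   22.]
 [ 500. -275.   22.]
 [ 380. -248.   22.]
 [ 407. -124.   22.]] [ 455.45738314 -199.392681     22.        ]
```

```bash
python3 -m jog '[[35,-19,0,0,0,0],[35,-19,0,0,0,0],[35,-20,0,0,0,0],[35,-20,0,0,0,0],[35,-20,0,0,0,0],[35,-20,0,0,0,0],[35,-20,0,0,0,0],[35,-20,0,0,0,0],[35,-20,0,0,0,0],[35,-20,0,0,0,0],[35,-15,0,0,0,0]]' && python3 -m jog '[[0,0,0,0,0,0.1],[0,0,0,0,0,0.1],[0,0,0,0,0,0.1],[0,0,0,0,0,0.1],[0,0,0,0,0,0]]'
```

```text
time: 1.6
tool_pos: [453.2, -201.0, 199.8]
tcp_rot: [3.141, -0.0, 0.26]
contact_force: [-0.6, -1.4, -0.1]
grip_width: 92.0
finger_force: 0.0
time: 2.1
tool_pos: [452.3, -202.6, 199.6]
tcp_rot: [3.141, -0.0, -0.141]
contact_force: [0.7, -0.2, -0.2]
grip_width: 91.8
finger_force: 0.0
```

```bash
python3 - <<'E'
from h import *
im=bot.capture("wrist"); cv2.imwrite("pics/w0.png",im[...,::-1])
for r in bot.outline_of("tray_in","wrist")[:2]:
    m=r["mask"].astype(np.uint8); box=cv2.boxPoints(cv2.minAreaRect(cv2.findNonZero(m)))
    print(r["p"],r["pixel"],atz("wrist",r["pixel"],10),m.sum(),np.round(box))
E
python3 -m jog '[[2,-36,0,0,0,0],[2,-40,0,0,0,0],[2,-40,0,0,0,0],[2,-40,0,0,0,0],[2,-40,0,0,0,0],[2,-40,0,0,0,0],[2,-40,0,0,0,0],[1,-40,0,0,0,0],[1,-40,0,0,0,0],[1,-40,0,0,0,0],[1,-39,0,0,0,0],[0,0,0,0,0,0]]' 60 && python3 -m jog '[[0,0,30,0,0,0],[0,0,30,0,0,0],[0,0,0,0,0,0]]'
python3 - <<'E'
from h import *
im=bot.capture("wrist"); cv2.imwrite("pics/w1.png",im[...,::-1])
for n,z in(("stop_knob",63),("rail",15),("guide_block",24)):
  for r in bot.outline_of(n,"wrist")[:3]:
    m=r["mask"].astype(np.uint8); print(n,round(r["p"],2),r["pixel"],atz("wrist",r["pixel"],z),m.sum())
E
```

```text
0.69 [281.8, 173.5] [ 459.03382095 -207.30290305   10.        ] 12293 [[216. 223.]
 [227. 113.]
 [343. 125.]
 [332. 234.]]
time: 3.4
tool_pos: [530.8, 229.7, 199.1]
tcp_rot: [-3.14, 0.0, -0.134]
contact_force: [-0.7, -0.8, -0.4]
grip_width: 55.4
finger_force: 0.0
time: 3.7
tool_pos: [528.2, 224.1, 135.8]
tcp_rot: [3.138, 0.008, -0.139]
contact_force: [-1.0, -0.4, -0.2]
grip_width: 55.1
finger_force: 0.0
stop_knob 0.9 [290.1, 84.4] [632.06005064 201.47877582  63.        ] 1711
stop_knob 0.72 [268.2, 286.4] [457.13585181 244.97882996  63.        ] 1155
stop_knob 0.6 [276.9, 195.1] [543.5493499 224.4363356  63.       ] 2013
rail 0.89 [248.2, 184.7] [545.5162534  253.54830082  15.        ] 8061
guide_block 0.92 [383.9, 193.8] [520.87729733 121.14325136  24.        ] 1757
```

View pics/w1.png

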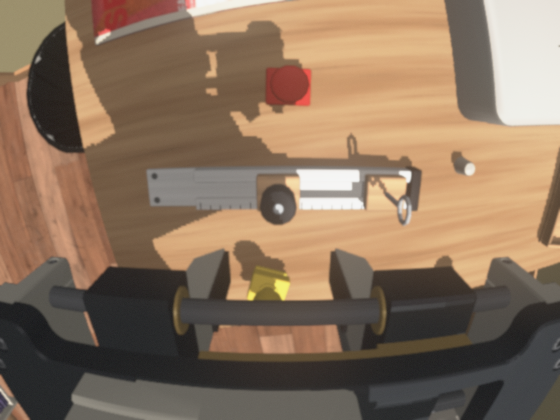

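View pics/w0.png

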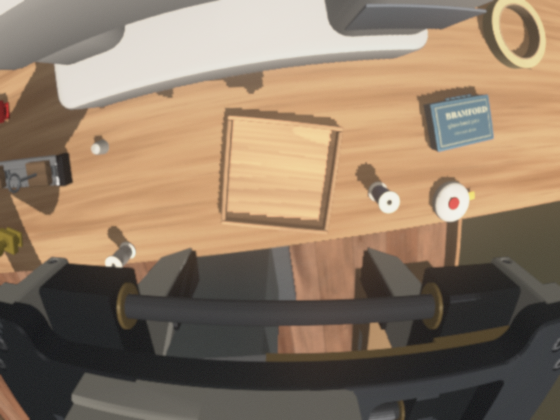

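The black knob is at (278,204), between the open fingers, with the rail running horizontally and the open end at left (151,188). The tray is clear, centred near (282,173) in its own picture.

```bash
python3 - <<'E'
from h import *
o=bot.get_obs(); print(o["tool_pos"],o["tcp_rot"])
im=cv2.imread("pics/w1.png")[180:228,255:303]; m=(im.max(2)<75).astype(np.uint8); m=cv2.morphologyEx(m,cv2.MORPH_OPEN,np.ones((7,7)))
n,l,s,ct=cv2.connectedComponentsWithStats(m); i=1+s[1:,4].argmax(); k=ct[i]+[255,180]
print(s[i],k,atz("wrist",k,68))
for px,z in(((148.5,169.5),6),((154,208.5),6),((196,168.5),18),((405,169.5),18),((197,209.5),18),((364,209.5),18)): print(px,atz("wrist",px,z).round(1))
for c,b in(("w",0),):
  T=bot.camera_model("wrist")["T_tool_cam"]; print(np.round(T,3), bot.camera_model("wrist")["fx"])
E
```

```text
[532.0096166  225.38986207 141.44567738] [-3.14057723e+00 -2.81568434e-03 -1.40168858e-01]Traceback (most recent call last):
  File "<stdin>", line 4, in <module>
ValueError: attempt to get argmax of an empty sequence
```

```bash
python3 - <<'E'
from h import *
o=bot.get_obs(); im=bot.capture("wrist"); cv2.imwrite("pics/w2.png",im[...,::-1]); print(o["tool_pos"],o["tcp_rot"])
g=cv2.medianBlur(cv2.cvtColor(im,cv2.COLOR_RGB2GRAY),3)
print(g[195:215:4,255:302:3])
for r in bot.outline_of("stop_knob","wrist"):
    m=r["mask"].astype(np.uint8); u,v=r["pixel"]
    mm=(m&(g<70)).astype(np.uint8); mm=cv2.morphologyEx(mm,cv2.MORPH_OPEN,np.ones((9,9)))
    if mm.sum()>200:
        c,rad=cv2.minEnclosingCircle(cv2.findNonZero(mm)); x,y,w,h=cv2.boundingRect(cv2.findNonZero(mm)); print(r["pixel"],c,rad,(x,y,w,h),atz("wrist",c,72))
for px,z in(((148.5,169.5),6),((154,208.5),6),((196,168.5),18),((405,169.5),18),((197,209.5),18),((364,209.5),18)): print(px,atz("wrist",px,z).round(1))
E
```

```text
[532.0096166  225.38986207 141.44567738] [-3.14057723e+00 -2.81568434e-03 -1.40168858e-01]
[[135 128 109 107  73  65  67  73  77  80  81  75  75 114 198 196]
 [132 124 111  97  65  66  71  80  83  85  87  88  87  81 180 203]
 [136 133 110  80  66  67  69  79  84  85  87  91  93  88 144 208]
 [133 135 104  71  66  66  69  77 153 161  98  92  96  97 109 204]
 [149 150 106  68  66  67  69 106 214 225 193  94  98 100 104 191]]
(148.5, 169.5) [576.2 358.2   6. ]
(154, 208.5) [533.1 362.4   6. ]
(196, 168.5) [570.2 302.2  18. ]
(405, 169.5) [541.5  95.3  18. ]
(197, 209.5) [528.6 310.   18. ]
(364, 209.5) [505.  141.6  18. ]
```

```bash
cat >> h.py <<'E'
def proj(pt_tool):
    m=bot.camera_model("wrist"); p=np.linalg.inv(np.array(m["T_tool_cam"]))@np.r_[pt_tool,1]; r=np.hypot(p[0],p[1]); th=np.arctan2(r,p[2])
    return m["cx"]+m["fx"]*th*p[0]/r, m["cy"]+m["fy"]*th*p[1]/r
E
python3 - <<'E'
from h import *
print(np.round(bot.camera_model("wrist")["T_tool_cam"],3))
print("knob",atz("wrist",(278,204),76),atz("wrist",(278,204),70))
w=bot.get_obs()["grip_width"]
for x in(-9.5,9.5):
  for s in(1,-1): print(x,s,np.round(proj([x,s*w/2,0]),1))
im=cv2.imread("pics/w2.png"); cv2.imwrite("pics/w2c.png",cv2.resize(im[150:330,160:400],None,fx=3.2,fy=3.2,interpolation=3))
E
```

```text
[[ 1.00000e-03 -9.51000e-01 -3.10000e-01  8.55880e+01]
 [ 1.00000e+00  1.00000e-03  0.00000e+00  7.26000e-01]
 [ 0.00000e+00 -3.10000e-01  9.51000e-01 -1.84302e+02]
 [ 0.00000e+00  0.00000e+00  0.00000e+00  1.00000e+00]]
knob [540.38192165 224.71153441  76.        ] [538.5670789  224.99919222  70.        ]
-9.5 1 [321.4 261.1]
-9.5 -1 [234.8 261. ]
9.5 1 [323.  233.7]
9.5 -1 [233.2 233.6]
```

View pics/w2c.png

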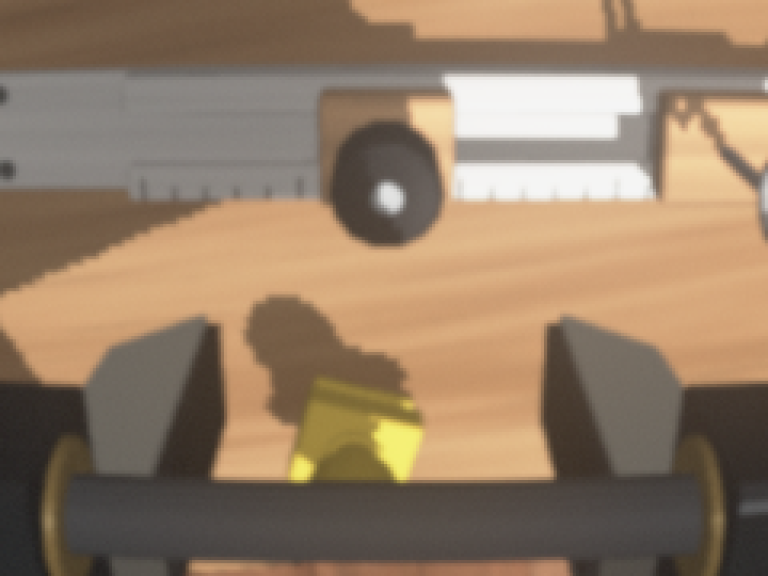

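The knob's centre in this crop is (387,185), i.e. px (281,208), and the fingers straddle it symmetrically along the rail. The cameras disagree by about 8 mm across the rail, so I'll go lower and check up close.

```bash
python3 -m jog '[[2,0,25,0,0,0],[2,0,25,0,0,0],[0,0,0,0,0,0],[0,0,0,0,0,0],[0,0,0,0,0,0]]'
python3 - <<'E'
from h import *
o=bot.get_obs(); im=bot.capture("wrist"); print(o["tool_pos"],o["tcp_rot"])
for x in(-9.5,9.5):
  for s in(1,-1): print(x,s,np.round(proj([x,s*o["grip_width"]/2,0]),1))
print("grasp z knob top if centred",proj([0,0,o["tool_pos"][2]-76]))
cv2.imwrite("pics/w3c.png",cv2.resize(im[150:330,160:400,::-1],None,fx=3.2,fy=3.2,interpolation=3))
E
```

```text
time: 4.5
tool_pos: [535.9, 225.3, 91.4]
tcp_rot: [-3.141, -0.003, -0.14]
contact_force: [0.4, 0.4, 0.8]
grip_width: 55.0
finger_force: 0.0
[535.88598004 225.28927516  91.38069687] [-3.14053668e+00 -2.74646110e-03 -1.40127513e-01]
-9.5 1 [321.2 261.1]
-9.5 -1 [235. 261.]
9.5 1 [322.7 233.7]
9.5 -1 [233.4 233.6]
grasp z knob top if centred (np.float64(278.15040587114106), np.float64(238.12792149865794))
```

View pics/w3c.png

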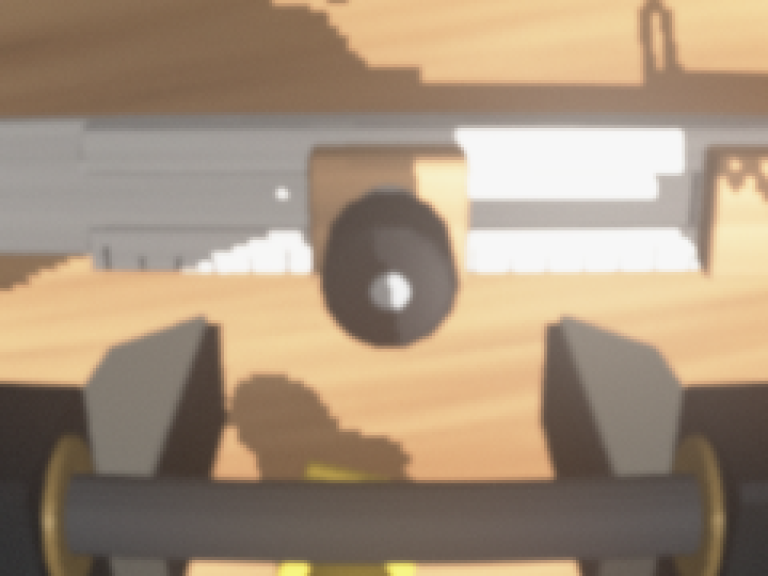

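The knob's top centre is at about (282,238), almost exactly where a centred grasp predicts (278,238), so x≈533.5 and y≈223.5. Descending to grip.

```bash
python3 -m jog '[[-2,2,15,0,0,0],[0,0,15,0,0,0],[0,0,15,0,0,0],[0,0,0,0,0,0],[0,0,0,0,0,0],[0,0,0,0,0,0]]' && python3 -m jog '[[0,0,0,0,0,0],[0,0,0,0,0,0],[0,0,0,0,0,0],[0,0,0,0,0,0],[0,0,0,0,0,0],[0,0,0,0,0,0]]' 5
```

```text
time: 5.15
tool_pos: [533.4, 223.6, 45.9]
tcp_rot: [-3.141, -0.002, -0.14]
contact_force: [-0.4, -0.2, 0.8]
grip_width: 55.0
finger_force: 0.0
time: 5.75
tool_pos: [532.7, 223.4, 44.8]
tcp_rot: [-3.141, -0.0, -0.14]
contact_force: [-0.5, -0.3, 2.0]
grip_width: 28.2
finger_force: 30.0
```

```bash
python3 -m jog '[[0,-8,0,0,0,0],[0,-10,0,0,0,0],[0,-10,0,0,0,0],[0,-10,0,0,0,0],[0,-10,0,0,0,0]]' && python3 -m jog '[[0,-10,0,0,0,0],[0,-10,0,0,0,0],[0,-10,0,0,0,0],[0,-10,0,0,0,0],[0,-10,0,0,0,0],[0,-10,0,0,0,0],[0,0,0,0,0,0],[0,0,0,0,0,0]]'
python3 - <<'E'
from h import *
for c in("side",):
    im=bot.capture(c); cv2.imwrite(f"pics/s1.png",cv2.resize(im[230:380,150:350,::-1],None,fx=4,fy=4,interpolation=3))
E
```

```text
time: 6.25
tool_pos: [539.4, 271.8, 44.6]
tcp_rot: [3.141, -0.0, -0.14]
contact_force: [0.7, -1.9, 2.0]
grip_width: 27.8
finger_force: 30.0
time: 7.05
tool_pos: [547.9, 331.4, 44.8]
tcp_rot: [-3.14, -0.001, -0.14]
contact_force: [-0.1, 2.6, 2.8]
grip_width: 28.4
finger_force: 30.0
```

View pics/s1.png

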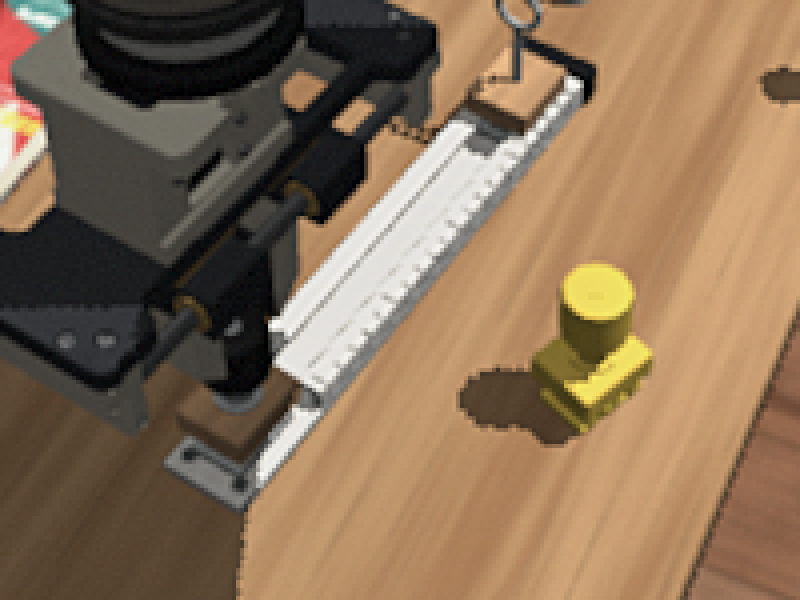

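The block is on the open floor section, just past the lips (about (235,415) in the crop), and the guide hasn't moved. Lifting and carrying.

```bash
python3 -m jog '[[0,0,-8,0,0,0],[0,0,-12,0,0,0],[0,0,-15,0,0,0],[0,0,-20,0,0,0],[0,0,-25,0,0,0],[0,0,-25,0,0,0],[0,0,-20,0,0,0],[0,0,0,0,0,0]]' && python3 -m jog '[[-1,15,0,0,0,0],[-1,25,0,0,0,0],[-1,30,0,0,0,0],[-1,30,0,0,0,0],[-1,30,0,0,0,0],[-1,30,0,0,0,0],[-1,30,0,0,0,0],[-1,30,0,0,0,0],[-1,30,0,0,0,0],[-1,30,0,0,0,0]]' && python3 -m jog '[[-1,30,0,0,0,0],[-1,30,0,0,0,0],[-1,30,0,0,0,0],[-1,30,0,0,0,0],[-1,30,0,0,0,0],[-1,30,0,0,0,0],[0,30,0,0,0,0],[0,25,0,0,0,0],[0,15,0,0,0,0],[0,10,0,0,0,0],[0,0,0,0,0,0],[0,0,0,0,0,0]]'
python3 - <<'E'
from h import *
o=bot.get_obs(); print(o["tool_pos"],o["grip_width"],o["finger_force"])
im=bot.capture("top"); cv2.imwrite("pics/t2.png",cv2.resize(im[100:300,200:480,::-1],None,fx=2.8,fy=2.8,interpolation=3))
im=bot.capture("wrist"); cv2.imwrite("pics/w4.png",im[...,::-1])
E
```

```text
time: 7.9
tool_pos: [549.2, 330.6, 173.6]
tcp_rot: [-3.138, -0.006, -0.141]
contact_force: [0.4, 0.5, -2.0]
grip_width: 28.1
finger_force: 30.0
time: 8.9
tool_pos: [497.4, 53.1, 168.7]
tcp_rot: [3.141, 0.002, -0.14]
contact_force: [0.9, -0.7, 0.1]
grip_width: 27.7
finger_force: 30.0
time: 10.1
tool_pos: [456.3, -201.4, 169.4]
tcp_rot: [-3.141, 0.001, -0.14]
contact_force: [-0.7, -0.0, -1.0]
grip_width: 28.1
finger_force: 30.0
[ 456.26968379 -201.44567277  169.39743152] 28.08434742814202 29.989815652370453
```

View pics/w4.png

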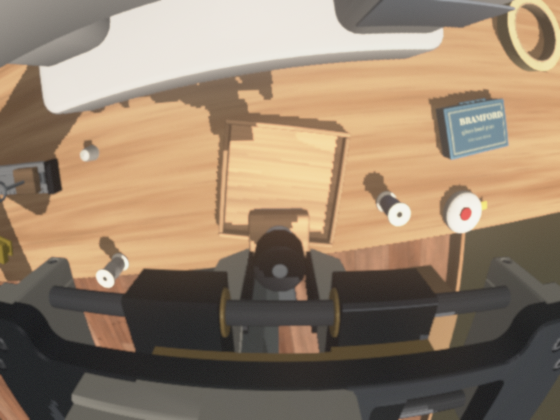

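The stop is held upright. The tray corners are at (229,122), (347,134), (331,244) and (219,235).

```bash
python3 - <<'E'
from h import *
cs=[atz("wrist",p,22) for p in((229,122),(347,134),(331,244),(219,235))]; print(np.round(cs),np.mean(cs,0))
E
python3 -m jog '[[0,0,15,0,0,0],[0,0,25,0,0,0],[0,0,25,0,0,0],[0,0,15,0,0,0],[0,0,0,0,0,0],[0,0,0,0,0,0],[0,0,0,0,0,0]]'
```

```text
[[ 533. -161.   22.]
 [ 505. -279.   22.]
 [ 385. -251.   22.]
 [ 413. -128.   22.]] [ 458.87650257 -204.61327983   22.        ]
time: 10.9
tool_pos: [457.2, -202.3, 90.7]
tcp_rot: [3.141, -0.002, -0.14]
contact_force: [0.4, 0.7, -1.3]
grip_width: 27.8
finger_force: 30.0
```

Consistent with (457,-202), so I'm lowering in place.

```bash
python3 -m jog '[[0,0,12,0,0,0],[0,0,12,0,0,0],[0,0,10,0,0,0],[0,0,5,0,0,0],[0,0,3,0,0,0],[0,0,2,0,0,0],[0,0,0,0,0,0],[0,0,0,0,0,0]]' && python3 -m jog '[[0,0,1,0,0,0],[0,0,1,0,0,0],[0,0,0,0,0,0],[0,0,0,0,0,0]]'
```

```text
time: 11.7
tool_pos: [456.6, -202.4, 45.9]
tcp_rot: [3.141, -0.001, -0.14]
contact_force: [-0.2, 0.6, -2.5]
grip_width: 28.4
finger_force: 30.0
time: 12.1
tool_pos: [456.5, -202.3, 43.8]
tcp_rot: [3.141, -0.0, -0.14]
contact_force: [0.3, 1.0, -0.6]
grip_width: 28.1
finger_force: 30.0
```

```bash
python3 -m jog '[[0,0,1,0,0,0],[0,0,0,0,0,0],[0,0,0,0,0,0]]' && python3 -m jog '[[0,0,1,0,0,0],[0,0,0,0,0,0],[0,0,0,0,0,0]]'
```

```text
time: 12.4
tool_pos: [457.0, -202.4, 43.6]
tcp_rot: [3.141, -0.002, -0.14]
contact_force: [-0.4, 2.4, 7.2]
grip_width: 28.3
finger_force: 30.0
time: 12.7
tool_pos: [457.5, -202.5, 43.5]
tcp_rot: [3.141, -0.003, -0.14]
contact_force: [-0.8, 3.5, 15.9]
grip_width: 28.1
finger_force: 30.1
```

Contact with the tray floor. I'll ease up 1.5 mm of the command, release, then rise.

```bash
python3 -m jog '[[0,0,-1.5,0,0,0],[0,0,0,0,0,0]]' && python3 -m jog '[[0,0,0,0,0,0],[0,0,0,0,0,0],[0,0,0,0,0,0],[0,0,0,0,0,0],[0,0,0,0,0,0],[0,0,0,0,0,0]]' 60 && python3 -m jog '[[0,0,-10,0,0,0],[0,0,-15,0,0,0],[0,0,-25,0,0,0],[0,0,-30,0,0,0],[0,0,-30,0,0,0],[0,0,0,0,0,0],[0,0,0,0,0,0],[0,0,0,0,0,0]]'
python3 - <<'E'
from h import *
im=bot.capture("side"); a=cv2.resize(im[130:300,230:430,::-1],None,fx=2,fy=3,interpolation=3)
b=cv2.resize(bot.capture("wrist")[60:300,130:400,::-1],(400,510)); cv2.imwrite("pics/end.png",np.hstack([a,b]))
E
```

```text
time: 12.9
tool_pos: [456.8, -202.4, 43.6]
tcp_rot: [3.141, -0.001, -0.14]
contact_force: [-1.2, 1.2, 4.4]
grip_width: 28.2
finger_force: 30.0
time: 13.5
tool_pos: [456.3, -202.2, 43.0]
tcp_rot: [3.142, 0.0, -0.14]
contact_force: [-0.1, -0.3, 0.5]
grip_width: 54.8
finger_force: 0.0
time: 14.3
tool_pos: [455.8, -201.8, 152.5]
tcp_rot: [-3.141, 0.001, -0.14]
contact_force: [0.2, -0.4, -0.8]
grip_width: 55.2
finger_force: 0.0
```

View pics/end.png

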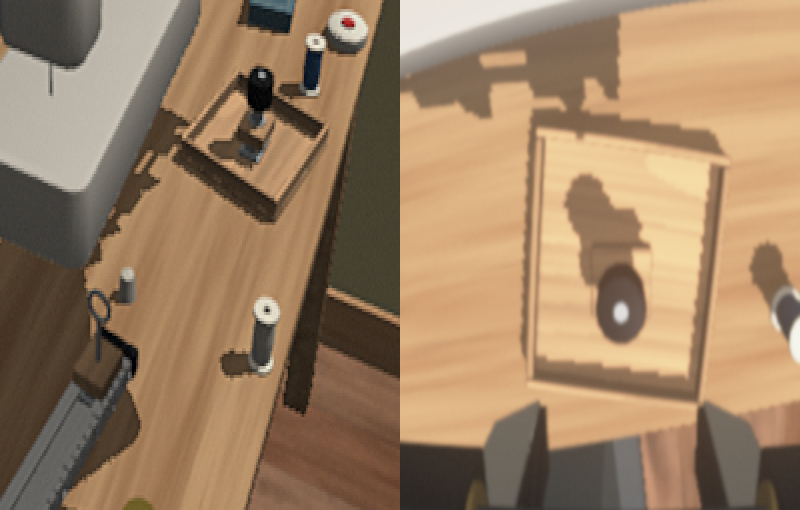

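The stop stands upright near the tray's middle, with its knob at (260,90) in the left half and (620,305) in the right. The guide is still by the cap at (100,365).

```bash
python3 -c "
from plant import bot
print(bot.close_job())"
```

```text
the job is handed in; nothing more can be done
None
```

The fence stop was slid to the open end, lifted off and stood upright near the middle of the tray, then released; the thread guide is still in place by the cap, and the job was handed in at about 14 s (no verdict was returned).

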